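# Grease the jar mill's bearing with a push-type grease gun

## Robot

A 7-joint arm with a two-finger parallel gripper is mounted at the origin on the work surface. World frame = base frame: x ahead of the robot, y to its left, z up, the work surface at z = 0. Lengths are in m, angles in rad, forces in N, time in s.
With the tool pointing down it reaches from about 0.425 to 0.925 m from the base axis. Payload 6.8 kg.
Tool frame: the origin (TCP) lies between the finger pads; the fingertips stand 14 mm ahead of it and the grasp point (between the pads) lies 5 mm behind it; z points along the fingers, y is the direction in which the jaws open and shut (so a half turn about z gives the same grasp; the last joint's range is limited). The gripper opens to 85 mm and grips with 20 to 120 N. Pads are 22 mm wide; open, the fingers measure 114 mm over their backs; the gripper's body (76 mm by 85 mm) begins 54 mm behind the grasp point. The pads swing forward as they close: fully open they stand 13 mm farther back than shut.
Start: joints at [-1.316, 0.477, 0.022, 1.555, -0.011, 1.109, -0.083], TCP at [0.24, 0.631, 0.245] pointing down, gripper open.
Joint ranges: [-2.96, 2.96], [-0.34, 2.1], [-1.41, 1.46], [0.24, 2.44], [-1.37, 4.51], [0.17, 1.92], [-2.96, 2.96]. Speed limits (rad/s): [2.39, 2.39, 3.14, 3.14, 3.14, 3.14, 3.14].

## Interface

Orientations are given as a unit quaternion [w, x, y, z].
In Python, from station import bot gives the robot as it stands.
- The arm moves only by the shell command python3 -m crank 'ROWS' [FORCE]. ROWS is JSON, a list of rows, each a list of 3 entries, a list of its own where there are three numbers: the shift along the tool's x, y, z in m, then the turn, a rotation vector about the tool's x, y, z in degrees, then the finger opening in m, from 0 to 0.0854. A call has 1 to 10 rows; each row shifts and turns the commanded pose from where the row before left it, along the tool's axes as they then stand; what a row does not reach is not made up. A row lasts 1/8 s, in which the tool goes at most 62.5 mm and 10.7 degrees, less where a joint would pass 70% of its speed; a pose out of reach is approached as far as the arm can. A call is refused whole if a number of a shift passes 0.0625 or a number of a turn 10.7, either way. A call with a gripper value outside its range is refused whole. The fingers move at their own pace and stop on an object; FORCE is the grip in N (left out, the last holds). Time passes only in rows, so rows that do not move let the fingers close. It gives the time, the measured TCP pose, the force and the opening at its end, in the units of the state.
- bot.get_obs(): the state, without advancing time (a new reading comes with each control period).
- bot.read_camera(name): name is "side" or "top" or "wrist"; returns (picture, depth): 400x640x3 uint8, red, green, blue; 400x640 float32, m along the optical axis (not along the pixel's ray), 0 where there is no reading.
- bot.calibration(name): a dict with "fx", "fy", "cx", "cy" (pixels), "D" ([k1, k2, p1, p2, k3] as OpenCV has them; the pictures are not rectified), "extrinsics" (4x4, takes a point from camera to world coordinates). Camera axes: x right, y down, z forward; pixel columns grow to the right and rows downward; lengths in m; the calibration is good to about 2 mm. A picture is of the moment at which its call begins: read the wrist's pose just before it. calibration takes no time and is no camera call; for the wrist camera it gives the pose at the moment of the call.
- bot.hand_in(): hands the job in, once; it reports no verdict.
The state is a dict: "t": time; "q": joint angles; "joint_vel": joint speeds; "joint_torque": joint torques, N m; "eef_pos": TCP position; "tool_rot": TCP orientation; "contact_force": force on the tool from outside, world axes, zero at the start; "torque": the same for the moment, N m; "gripper_width": opening from 0.0 (shut) to 1.0 (fully open).
Only numpy, scipy, OpenCV 4.12 (cv2) and the standard library are available. Lean on these libraries where they do the work, as an engineer would, in place of code of your own. Each camera call takes 0.05 s, during which the arm holds its last target.

## Task

Take the push-type grease gun out of its wooden stand and press its coupler squarely onto the bare, tilted grease nipple of the jar mill's front roller bearing until it snaps on; leave the other front bearing, whose nipple wears a dust cap, alone. Then push the gun on against its pump spring, most of the way down its stroke and still in line with the nipple, and finish while holding it pushed in there: do not let go. Do not shift the milling jar, the plaster lump or the spanner.

Things in the scene. Friction and masses are not known exactly. Their poses are not given: they have to be found in the camera images.
- gun: push-type grease gun, round, 170 mm long, loose, about 0.4 kg, standing coupler down in the stand. Origin: centre of the coupler's mouth with the nozzle fully out; z runs up the gun's axis to the handle. Along z: steel coupler 21 mm in diameter from 0 to 32 mm, nozzle tube 12 mm to 56 mm, aluminium barrel 40 mm in diameter from 56 to 120 mm, black handle 28 mm in diameter from 120 to 170 mm
- nozzle (a joint): travel of the nozzle with its coupler into the barrel, in m: 0 fully out, 0.018 fully in. The pump spring needs 12 N to start and 17.4 N when fully in (300 N/m)
- coupler_seat (a point): point on the coupler's axis 8.3 mm inside its mouth, where the nipple's ball centre sits once snapped on; moves with the nozzle. The flared mouth, 16 mm wide, narrows within 4.5 mm to an 11.8 mm bore; four spring jaws 5 mm inside ride over the ball with about 5 N and snap in behind it before the pump spring gives
- nipple: bare steel grease nipple, 18 mm long, fixed in the housing of one front bearing: hexagon 15 mm wide and 4 mm high, neck 6.4 mm, ball head 10 mm in diameter. Origin: centre of its foot on the housing; z points out along its axis, which leans 30 degrees from vertical to the mill's front. The origin is 116 mm above the bench
- nipple_ball (a point): centre of the nipple's ball head, 13 mm from the nipple's origin along its z
- bearing_capped: the other front roller bearing, a grey cast pillow block 112 x 34 x 60 mm like the first, whose nipple is covered by a black dust cap 16 mm wide; either front bearing may be the left or the right one. Origin: centre of its foot, 60 mm above the bench; the shaft runs along its y, 32 mm up
- stand: wooden block 100 x 90 x 75 mm, fixed to the bench, with an upright 25 mm through hole in which the gun's nozzle hangs, the barrel's lower rim resting on the block's top. Origin: centre of its underside
- mill: bench jar mill, fixed: green frame 260 x 300 x 60 mm with two rubber rollers 50 mm in diameter along its y, axes 92 mm up at x = -62 and +62 mm, four pillow blocks at y = -120 and +120 mm, grey drive guard up to 132 mm high at y = 152 to 174 mm. Origin: centre of its underside on the bench; its front looks along its -x, about to the robot
- jar: white porcelain milling jar with clamped lid, 112 mm in diameter and 152 mm high, loose, standing to the left. Origin: centre of its underside
- lump: lump of white plaster, about 95 x 80 x 65 mm, loose, on the bench to the right. Origin: centre of its underside
- spanner: steel spanner 150 mm long lying flat, loose, between the robot and the work. Origin: on the bench below its middle, x along it
- gun_grip (a point): middle of the gun's handle, on its axis 145 mm from the gun's origin: grip here from above with the gripper in line with the gun. The handle runs from 25 mm below to 25 mm above; at its foot the barrel's shoulder, 6 mm wide, can take the push of the fingertips

How it is judged:
By the outcome, as a careful person would: the job done as asked, in the order asked, and still so for the second after the job is handed in, while the arm keeps its last pose, push and grip.
It also fails if it takes over 42 s, if anything falls off the work surface, if the arm or the gripper's body presses on something with over 40 N, if the wrist force passes 120 N, or if a joint passes its speed limit or range.

## Working session

There is one attempt and no reset: what is moved stays moved. The work goes in short steps, Python scripts to look and compute and a shell command to move; the robot and the scene stay as the last step left them, time stands still between calls to the robot, and variables do not carry over. Pictures are saved under pics/ and viewed, and the job is handed in when it is done.

```bash
ls; mkdir -p pics; python3 - <<'E'
from station import bot
import cv2,numpy as np
print(bot.get_obs())
for n in ["side","top","wrist"]:
    c=bot.calibration(n); p,d=bot.read_camera(n)
    print(n,{k:(np.round(v,4).tolist()) for k,v in c.items()})
    cv2.imwrite(f"pics/{n}0.png",p[:,:,::-1]); np.savez(f"pics/{n}0.npz",p=p,d=d,T=c["extrinsics"])
E
```

```text
pics
{'t': 0.0, 'q': array([-1.31611273,  0.47779063,  0.02235863,  1.55650925, -0.01150636,
        1.10930692, -0.08309001]), 'joint_vel': array([ 5.77337988e-05, -1.12235566e-03, -5.75134744e-04, -7.18294192e-04,
       -5.20741877e-04,  4.57896789e-05, -4.72210502e-04]), 'joint_torque': array([-3.62633955e-04, -5.96453333e+01,  1.60790976e+00, -2.81194192e+01,
        1.24906955e-02,  9.49794747e-03, -4.73759229e-06]), 'eef_pos': array([0.23935446, 0.63049686, 0.24430802]), 'tool_rot': array([-9.88604574e-05,  1.80393040e-01,  9.83594155e-01, -9.37663463e-04]), 'contact_force': array([ 0.42028826,  0.27328455, -0.91317783]), 'torque': array([ 0.04030326, -0.0462179 ,  0.00227687]), 'gripper_width': 0.9994733685789466}
side {'fx': 469.6684, 'fy': 469.6684, 'cx': 316.7267, 'cy': 199.429, 'D': [-0.0748, 0.0, 0.0, 0.0, 0.0], 'extrinsics': [[0.8345, -0.3502, 0.4254, -0.1885], [-0.5509, -0.5126, 0.6586, -1.0846], [-0.0126, -0.784, -0.6206, 1.1532], [0.0, 0.0, 0.0, 1.0]]}
top {'fx': 393.3945, 'fy': 393.3945, 'cx': 324.5663, 'cy': 204.2283, 'D': [-0.0575, 0.0, 0.0, 0.0, 0.0], 'extrinsics': [[0.065, -0.9755, 0.2102, 0.259], [-0.9979, -0.0648, 0.008, 0.0087], [0.0058, -0.2103, -0.9776, 1.349], [0.0, 0.0, 0.0, 1.0]]}
wrist {'fx': 282.4694, 'fy': 282.4694, 'cx': 319.3741, 'cy': 197.9252, 'D': [-0.0269, 0.0, 0.0, 0.0, 0.0], 'extrinsics': [[0.3542, 0.8843, 0.3042, 0.1599], [0.9352, -0.3342, -0.1173, 0.6608], [-0.0021, 0.326, -0.9454, 0.3735], [0.0, 0.0, 0.0, 1.0]]}
```

View pics/side0.png

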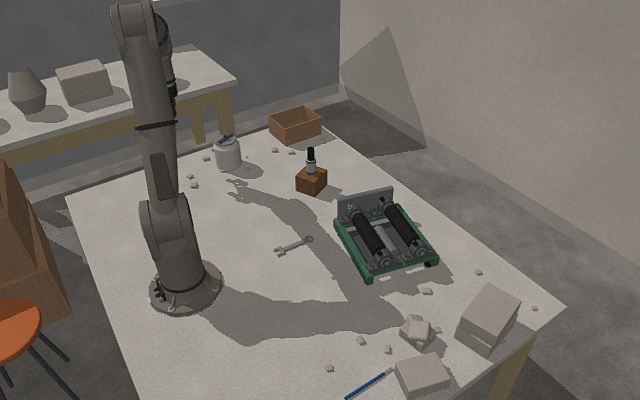

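View pics/top0.png

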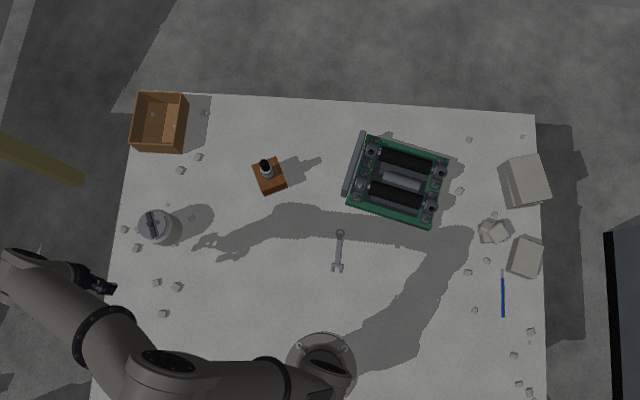

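View pics/wrist0.png

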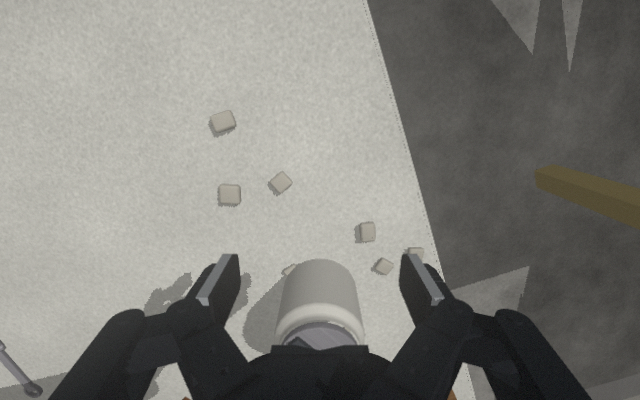

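The arm starts over the jar on the left. The stand with the gun is near (268,170) in the top view, and the mill is near (397,182).

```bash
python3 - <<'E'
import cv2,numpy as np
a=np.load("pics/top0.npz")["p"][:,:,::-1];b=np.load("pics/side0.npz")["p"][:,:,::-1]
c=cv2.resize(a[120:240,330:460],None,fx=5,fy=5,interpolation=cv2.INTER_CUBIC);cv2.imwrite("pics/c1.png",np.clip(c*1.5,0,255)[:600])
c=cv2.resize(b[180:290,325:450],None,fx=5,fy=5,interpolation=cv2.INTER_CUBIC);cv2.imwrite("pics/c2.png",np.clip(c*1.5,0,255))
c=np.hstack([cv2.resize(a[145:205,240:310],None,fx=5,fy=5,interpolation=cv2.INTER_CUBIC)[:300],cv2.resize(b[140:200,280:340],None,fx=5,fy=5,interpolation=cv2.INTER_CUBIC)]);cv2.imwrite("pics/c3.png",c)
E
```

```text
[ WARN:0@0.091] global loadsave.cpp:1063 imwrite_ Unsupported depth image for selected encoder is fallbacked to CV_8U.
```

View pics/c1.png

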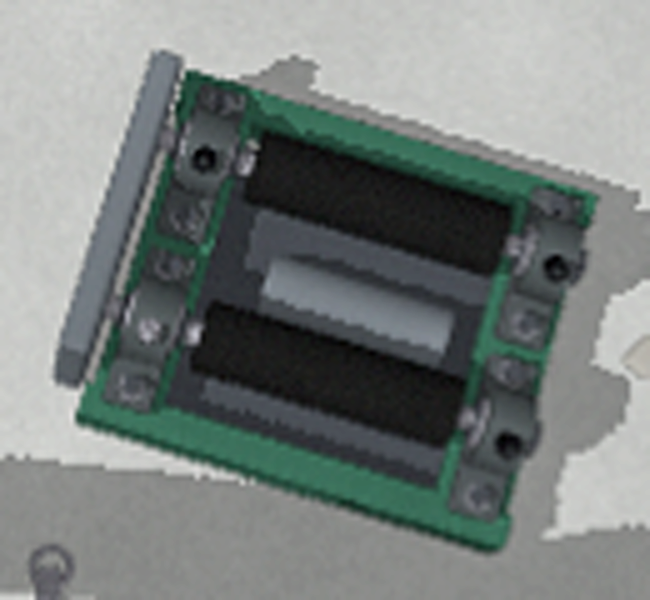

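View pics/c2.png

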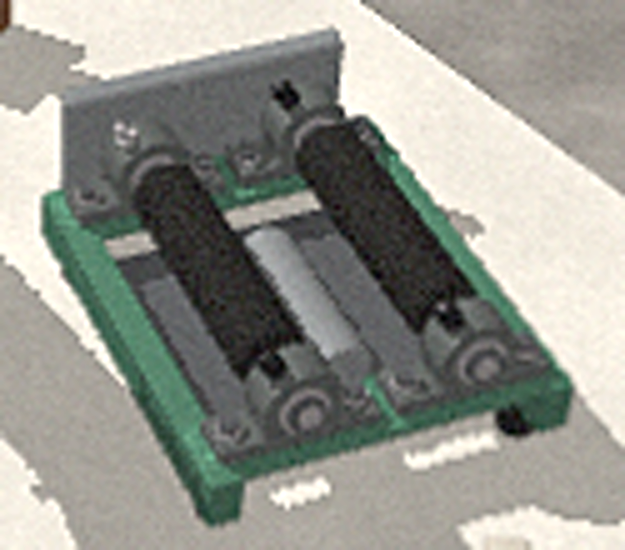

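View pics/c3.png

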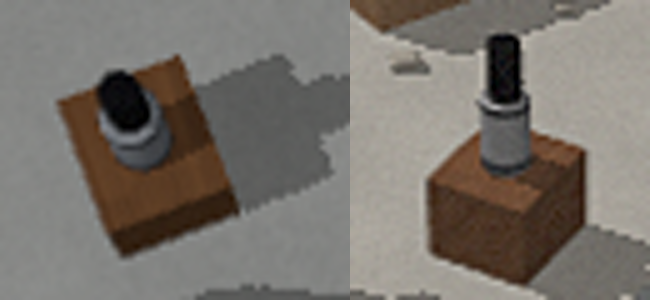

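Bare nipple: front-left bearing by the guard, near (360,185) in the top view and (350,207) in the side view. The front-right bearing wears the black cap. Next I'll measure.

```bash
cat > h.py <<'E'
import cv2,numpy as np
from station import bot
def ray(n,px,cal=None):
    c=cal or bot.calibration(n); K=np.array([[c["fx"],0,c["cx"]],[0,c["fy"],c["cy"]],[0,0,1]])
    u=cv2.undistortPoints(np.array(px,float).reshape(-1,1,2),K,np.array(c["D"],float))[:,0]
    T=np.array(c["extrinsics"]); d=np.c_[u,np.ones(len(u))]@T[:3,:3].T
    return T[:3,3],d/np.linalg.norm(d,axis=1)[:,None]
def plane(n,px,z,cal=None):
    o,d=ray(n,px,cal); return o+d*((z-o[2])/d[:,2])[:,None]
def tri(*ods):
    A=0;b=0
    for o,d in ods:
        P=np.eye(3)-np.outer(d,d);A=A+P;b=b+P@o
    x=np.linalg.solve(A,b); return x,[np.linalg.norm((np.eye(3)-np.outer(d,d))@(x-o)) for o,d in ods]
E
python3 - <<'E'
from h import *
top=np.load("pics/top0.npz");side=np.load("pics/side0.npz")
def mask(p,lo,hi):
    return cv2.inRange(cv2.cvtColor(p,cv2.COLOR_RGB2HSV),lo,hi)
# nipple
t=ray("top",[[360,185.4]]);s=ray("side",[[350,206.6]])
print("ball tri",tri((t[0],t[1][0]),(s[0],s[1][0])))
# green frame
for n,im in (("top",top),("side",side)):
    m=mask(im["p"],(60,80,30),(95,255,255)); cs,_=cv2.findContours(m,cv2.RETR_EXTERNAL,cv2.CHAIN_APPROX_NONE)
    c=np.vstack([k for k in cs if cv2.contourArea(k)>20])[:,0].astype(float)
    P=plane(n,c,0.06); r=cv2.minAreaRect(P[:,:2].astype(np.float32)); print(n,"frame",r)
    # wood
    m=mask(im["p"],(3,90,20),(18,255,255)); cs,_=cv2.findContours(m,cv2.RETR_EXTERNAL,cv2.CHAIN_APPROX_NONE)
    for k in cs:
        if cv2.contourArea(k)>100:
            P=plane(n,k[:,0],0.075); print("wood",cv2.boundingRect(k),cv2.minAreaRect(P[:,:2].astype(np.float32)))
# handle black
for n,im,(x0,y0,x1,y1) in (("top",top,(250,150,285,180)),("side",side,(300,140,325,165))):
    g=im["p"][y0:y1,x0:x1].max(2); m=(g<38).astype(np.uint8); cs,_=cv2.findContours(m,cv2.RETR_EXTERNAL,cv2.CHAIN_APPROX_NONE)
    k=max(cs,key=cv2.contourArea)[:,0]+[x0,y0]; print(n,"handle",k.min(0),k.max(0),cv2.minAreaRect(k),cv2.fitEllipse(k))
E
```

```text
ball tri (array([ 0.59111861, -0.090762  ,  0.12390347]), [np.float64(0.0009056078311626491), np.float64(0.0009056078311627487)])
top frame ((0.6345443725585938, -0.22433997690677643), (0.2963862121105194, 0.26468297839164734), 75.8245849609375)
wood (252, 156, 36, 40) ((0.6185880899429321, 0.21093295514583588), (0.11731713265180588, 0.08840508759021759), 25.54001808166504)
wood (128, 91, 61, 63) ((0.7921859622001648, 0.6201789975166321), (0.2300725281238556, 0.19690580666065216), 0.2870442867279053)
side frame ((0.6265873908996582, -0.23585332930088043), (0.32188400626182556, 0.27018874883651733), 75.66873168945312)
wood (296, 166, 31, 31) ((0.5973638296127319, 0.1727243810892105), (0.19833633303642273, 0.11889929324388504), 55.67686462402344)
wood (0, 158, 73, 209) ((-0.39151498675346375, 0.5063168406486511), (1.1589909791946411, 0.20174022018909454), 85.07572174072266)
wood (268, 105, 54, 41) ((0.7806715965270996, 0.5928196907043457), (0.2707550823688507, 0.2870413661003113), 0.09134262055158615)
top handle [260 159] [269 170] ((264.2000427246094, 164.9000244140625), (11.627553939819336, 7.602630615234375), 63.43495178222656) ((264.4164123535156, 164.80856323242188), (7.621893882751465, 11.715920448303223), 151.02545166015625)
side handle [308 147] [313 160] ((310.5, 153.5), (13.0, 5.0), 90.0) ((310.46484375, 153.30551147460938), (5.607875347137451, 15.663765907287598), 179.45318603515625)
```

```bash
python3 - <<'E'
from h import *
t=ray("top",[[264.3,164.85]]);s=ray("side",[[310.5,153.4]])
print("handle",tri((t[0],t[1][0]),(s[0],s[1][0])))
for n in("top","side"):
    z=np.load(f"pics/{n}0.npz"); d=z["d"]; c=bot.calibration(n);T=np.array(c["extrinsics"])
    K=np.array([[c["fx"],0,c["cx"]],[0,c["fy"],c["cy"]],[0,0,1]])
    v,u=np.mgrid[:400,:640]; un=cv2.undistortPoints(np.c_[u.ravel(),v.ravel()].astype(float).reshape(-1,1,2),K,np.array(c["D"],float))[:,0]
    D=d.ravel(); P=(np.c_[un*D[:,None],D])@T[:3,:3].T+T[:3,3]
    w=(abs(P[:,0]-.62)<.1)&(abs(P[:,1]-.2)<.1)&(D>0)
    Q=P[w]; 
    top=Q[(Q[:,2]>.18)]; print(n,"top pts",len(top),top.mean(0),Q[:,2].max())
    blk=Q[(abs(Q[:,2]-.075)<.006)]; print(" block",len(blk),cv2.minAreaRect(blk[:,:2].astype(np.float32)))
    for a,b in((.085,.13),(.14,.185)):
        q=Q[(Q[:,2]>a)&(Q[:,2]<b)]; A=np.c_[2*q[:,:2],np.ones(len(q))]; r=np.linalg.lstsq(A,(q[:,:2]**2).sum(1),rcond=None)[0]
        print(" cyl",len(q),r[:2],np.sqrt(r[2]+r[0]**2+r[1]**2),q.mean(0))
    o=P[(abs(P[:,0]-.59)<.04)&(abs(P[:,1]+.09)<.03)&(P[:,2]>.122)&(D>0)]; print(" nip",o.round(3).tolist()[:12])
E
```

```text
handle (array([0.62691308, 0.21605985, 0.16599039]), [np.float64(0.00046337513729118957), np.float64(0.000463375137291199)])
top top pts 70 [0.62520025 0.21554512 0.18875054] 0.19383131155866962
 block 557 ((0.6261976361274719, 0.21606126427650452), (0.10239048302173615, 0.09006571769714355), 25.541366577148438)
 cyl 55 [0.62584412 0.21595243] 0.019263075179092336 [0.61338169 0.20860158 0.1057357 ]
 cyl 60 [0.62672667 0.21687139] 0.015276997693479196 [0.61818621 0.21188159 0.15862809]
 nip [[0.63, -0.063, 0.131], [0.626, -0.063, 0.133], [0.623, -0.063, 0.129], [0.619, -0.06, 0.132], [0.619, -0.063, 0.132], [0.617, -0.06, 0.129], [0.62, -0.087, 0.122], [0.613, -0.061, 0.13], [0.609, -0.061, 0.132], [0.614, -0.1, 0.123], [0.61, -0.081, 0.122], [0.607, -0.084, 0.123]]
side top pts 33 [0.62238621 0.212979   0.18830515] 0.19597947538331006
 block 268 ((0.6234240531921387, 0.21696044504642487), (0.10783247649669647, 0.09827197343111038), 26.052637100219727)
 cyl 92 [0.62181126 0.21156152] 0.015322401383835992 [0.6178561  0.20452418 0.10732009]
 cyl 81 [0.62355091 0.21378588] 0.012039894531166906 [0.61967349 0.2094631  0.15962577]
 nip [[0.624, -0.062, 0.133], [0.628, -0.063, 0.132], [0.603, -0.061, 0.136], [0.616, -0.061, 0.131], [0.622, -0.065, 0.131], [0.629, -0.067, 0.129], [0.611, -0.062, 0.129], [0.614, -0.064, 0.13], [0.619, -0.063, 0.127], [0.623, -0.064, 0.126], [0.628, -0.063, 0.122], [0.598, -0.062, 0.13]]
```

```bash
cat >> h.py <<'E'
from scipy.spatial.transform import Rotation as Rn
YAW=np.radians(-14.2)
fr=np.array([-np.cos(YAW),-np.sin(YAW),0]); my=np.array([-np.sin(YAW),np.cos(YAW),0])
def Rt(tilt=0):
    # tool z for tilt; tool y = mill y
    a=np.radians(tilt); z=-(np.sin(a)*fr+np.cos(a)*np.array([0,0,1])); y=my; return Rn.from_matrix(np.c_[np.cross(y,z),y,z])
def cur():
    o=bot.get_obs(); q=o["tool_rot"]; return o,Rn.from_quat([q[1],q[2],q[3],q[0]]),np.array(o["eef_pos"])
def go(p,R):
    o,Rc,pc=cur(); print("shift tool mm",(Rc.inv().apply(np.array(p)-pc)*1000).round(2),"turn deg",np.degrees((Rc.inv()*R).as_rotvec()).round(2))
E
python3 -c "
from h import *
go([.626,.216,.26],Rt())
print(Rt().as_matrix())"
```

```text
shift tool mm [-508.6  -250.5   -15.04] turn deg [-0.08  0.   -6.59]
[[-0.96944535  0.24530739  0.        ]
 [ 0.24530739  0.96944535  0.        ]
 [ 0.          0.         -1.        ]]
```

```bash
python3 -m crank '[[[-0.04,-0.02,-0.0015],[0,0,0],0.0854],[[-0.05,-0.025,-0.0015],[0,0,0],0.0854],[[-0.05,-0.025,-0.0015],[0,0,0],0.0854],[[-0.05,-0.025,-0.0015],[0,0,0],0.0854],[[-0.05,-0.025,-0.0015],[0,0,0],0.0854],[[-0.05,-0.025,-0.0015],[0,0,0],0.0854],[[-0.05,-0.025,-0.0015],[0,0,0],0.0854],[[-0.05,-0.025,-0.0015],[0,0,0],0.0854],[[-0.05,-0.025,-0.0015],[0,0,0],0.0854],[[-0.04,-0.02,-0.0015],[0,0,0],0.0854]]' 60
python3 -c "
from h import *
go([.626,.216,.26],Rt())"
```

```text
t: 1.4
eef_pos: [0.6044, 0.2339, 0.2601]
tool_rot: [0.0, 0.181, 0.983, -0.0]
contact_force: [-0.4, 0.8, -0.8]
gripper_width: 1.0
shift tool mm [-26.52  -9.01   0.13] turn deg [-0.04  0.01 -6.68]
```

```bash
python3 -m crank '[[[-0.020,-0.006,0],[0,0,0],0.0854],[[-0.0065,-0.003,0],[0,0,-6.6],0.0854],[[0,0,0.0],[0,0,0],0.0854]]'
python3 - <<'E'
from h import *
go([.626,.216,.158],Rt())
c=bot.calibration("wrist");p,d=bot.read_camera("wrist");cv2.imwrite("pics/w1.png",p[:,:,::-1])
print(bot.get_obs()["eef_pos"],np.round(c["extrinsics"],4).tolist())
E
```

```text
t: 1.78
eef_pos: [0.6244, 0.2191, 0.2598]
tool_rot: [-0.001, 0.124, 0.992, 0.0]
contact_force: [-0.2, 0.2, 0.4]
gripper_width: 0.998
shift tool mm [ -2.4   -2.66 101.83] turn deg [ 0.01 -0.06 -0.02]
[0.62409447 0.21971204 0.25991525] [[0.2449, 0.917, 0.315, 0.5421], [0.9696, -0.2315, -0.0799, 0.2399], [-0.0003, 0.3249, -0.9457, 0.389], [0.0, 0.0, 0.0, 1.0]]
```

View pics/w1.png

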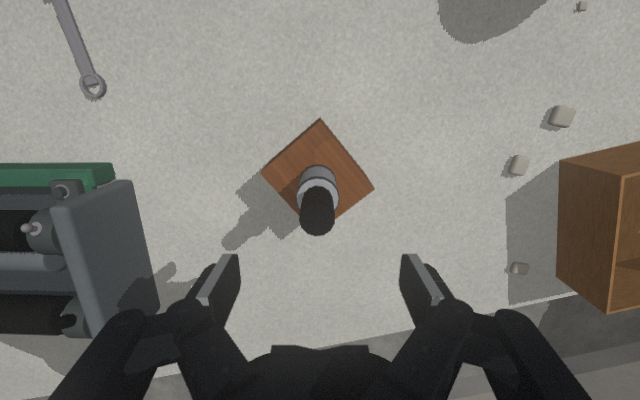

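The handle top is at about (317,219), centred between the fingers. The bare nipple shows at left, near (30,229). I'll cross-check both.

```bash
python3 - <<'E'
from h import *
p=cv2.imread("pics/w1.png")
c=cv2.resize(p[205:250,5:75],None,fx=10,fy=10,interpolation=cv2.INTER_CUBIC);cv2.imwrite("pics/w1n.png",c)
c=cv2.resize(p[150:250,260:380],None,fx=5,fy=5,interpolation=cv2.INTER_CUBIC);cv2.imwrite("pics/w1h.png",c)
print(plane("wrist",[[317,219],[318,219]],.189))
E
```

```text
[[0.6245311  0.21760683 0.189     ]
 [0.62471961 0.21835203 0.189     ]]
```

View pics/w1n.png

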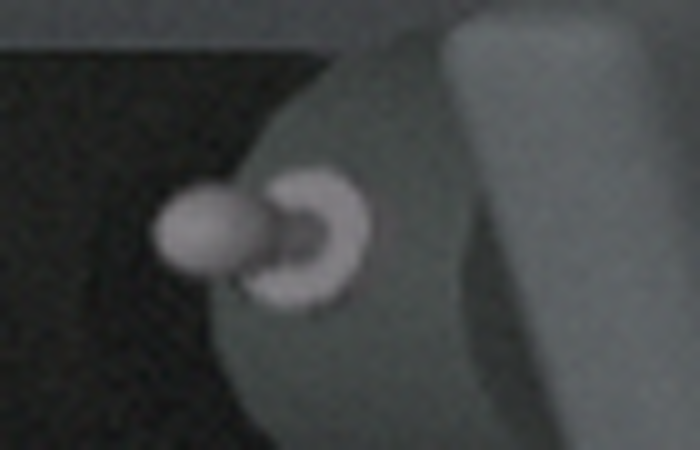

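View pics/w1h.png

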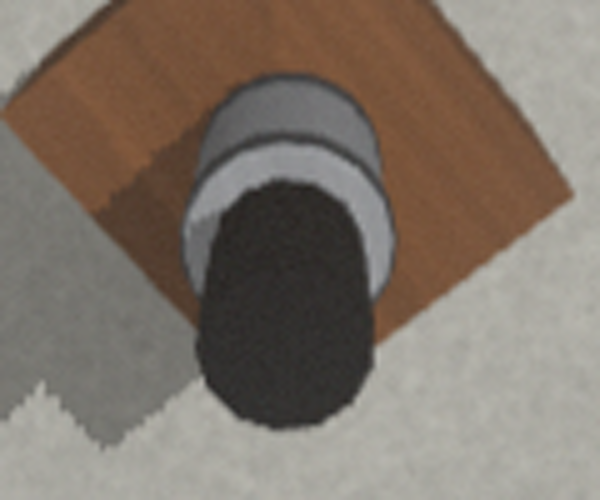

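```bash
python3 - <<'E'
from h import *
R=[]
for n,px in(("wrist",(25.8,228.1)),("top",(360,185.4)),("side",(350,206.6))):
    o,d=ray(n,[px]);R.append((o,d[0])); print(n,plane(n,[px],.1273)[0])
print(tri(*R)); print("top-wrist",tri(*R[:2]))
go([.6255,.217,.158],Rt())
E
```

```text
wrist [ 0.58572165 -0.08909653  0.1273    ]
top [ 0.59105334 -0.0908715   0.1273    ]
side [ 0.58757276 -0.09391207  0.1273    ]
(array([ 0.58881483, -0.09153555,  0.12563496]), [np.float64(0.002778739319583232), np.float64(0.002661249454951272), np.float64(0.0006155958612255388)])
top-wrist (array([ 0.58842254, -0.09061763,  0.126974  ]), [np.float64(0.002633731677159974), np.float64(0.002633731677159768)])
shift tool mm [ -2.14  -2.32 101.91] turn deg [ 0.02 -0.06 -0.04]
```

```bash
python3 -m crank '[[[-0.002,-0.0023,0.02],[0,0,0],0.0854],[[0,0,0.03],[0,0,0],0.0854],[[0,0,0.03],[0,0,0],0.0854],[[0,0,0.0219],[0,0,0],0.0854],[[0,0,0],[0,0,0],0.0854],[[0,0,0],[0,0,0],0.0854]]'
python3 -c "
from h import *
go([.6255,.217,.158],Rt())"
```

```text
t: 2.58
eef_pos: [0.6263, 0.2168, 0.1594]
tool_rot: [0.0, 0.123, 0.992, 0.0]
contact_force: [-0.5, 0.3, 0.4]
gripper_width: 1.003
shift tool mm [ 0.79 -0.03  1.41] turn deg [0.06 0.05 0.02]
```

Close on the handle.

```bash
python3 -m crank '[[[0.0005,0,0.001],[0,0,0],0.04],[[0,0,0],[0,0,0],0.02],[[0,0,0],[0,0,0],0.02],[[0,0,0],[0,0,0],0.02],[[0,0,0],[0,0,0],0.02],[[0,0,0],[0,0,0],0.02]]' 60; python3 -m crank '[[[0,0,0],[0,0,0],0.015],[[0,0,0],[0,0,0],0.015],[[0,0,0],[0,0,0],0.015]]' 110
python3 -c "
from h import *
go([.6255,.217,.158],Rt())
print(bot.get_obs()['torque'])"
```

```text
t: 3.32
eef_pos: [0.6259, 0.2162, 0.1579]
tool_rot: [0.0, 0.123, 0.992, 0.0]
contact_force: [-0.8, 0.7, 4.3]
gripper_width: 0.313
t: 3.7
eef_pos: [0.6259, 0.2163, 0.1581]
tool_rot: [0.0, 0.123, 0.992, 0.0]
contact_force: [-0.4, 0.7, 5.2]
gripper_width: 0.304
shift tool mm [0.58 0.6  0.07] turn deg [0.05 0.04 0.02]
[ 0.07891679  0.26125052 -0.01334462]
```

```bash
python3 -m crank '[[[0,0,-0.01],[0,0,0],0.015],[[0,0,-0.025],[0,0,0],0.015],[[0,0,-0.035],[0,0,0],0.015],[[0,0,-0.035],[0,0,0],0.015],[[0,0,-0.03],[0,0,0],0.015],[[0,0,-0.02],[0,0,0],0.015],[[0,0,0],[0,0,0],0.015]]'
python3 - <<'E'
from h import *
b=np.array([.588,-.0905,.127]); R=Rt(30); a=-R.as_matrix()[:,2]
print(a); go(b+a*.209,R); go(b+a*.209,Rt(0))
p,d=bot.read_camera("wrist");cv2.imwrite("pics/w2.png",p[:,:,::-1])
E
```

```text
t: 4.58
eef_pos: [0.6259, 0.2157, 0.3134]
tool_rot: [0.001, 0.124, 0.992, 0.0]
contact_force: [0.6, -0.3, -3.6]
gripper_width: 0.304
[-0.48472267  0.12265369  0.8660254 ]
shift tool mm [  66.12 -306.14    5.08] turn deg [ 5.000e-02 -2.992e+01 -2.000e-02]
shift tool mm [  66.12 -306.14    5.08] turn deg [ 0.05  0.08 -0.01]
```

View pics/w2.png

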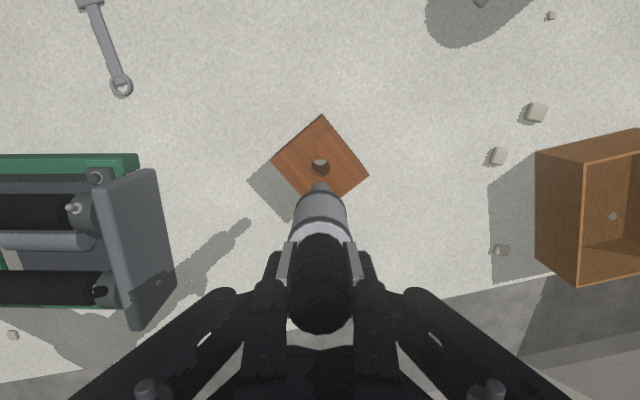

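The gun is out of the stand, hanging straight. Its coupler tip is at (320,188), clear of the hole at (320,166).

```bash
python3 -m crank '[[[0.006,-0.03,-0.004],[0,0,0],0.015],[[0.01,-0.046,0],[0,0,0],0.015],[[0.011,-0.05,0],[0,0,0],0.015],[[0.011,-0.05,0],[0,0,0],0.015],[[0.011,-0.05,0],[0,0,0],0.015],[[0.01,-0.045,0],[0,0,0],0.015],[[0.006,-0.03,0],[0,0,0],0.015],[[0,-0.005,0.0],[0,0,0],0.015]]'
python3 - <<'E'
from h import *
b=np.array([.588,-.0905,.127]); R=Rt(30); a=-R.as_matrix()[:,2]
go(b+a*.209,R)
E
```

```text
t: 5.62
eef_pos: [0.4854, -0.0673, 0.315]
tool_rot: [-0.002, 0.126, 0.992, -0.0]
contact_force: [0.3, 0.2, -4.4]
gripper_width: 0.305
shift tool mm [-0.66  2.73  6.98] turn deg [ -0.13 -30.16  -0.21]
```

```bash
python3 -m crank '[[[0,0.002,0],[0,-7.5,0],0.015],[[0,0.0,0],[0,-7.5,0],0.015],[[0,0.0,0],[0,-7.5,0],0.015],[[0,0.0,0],[0,-7.5,0],0.015],[[0,0.0,0],[0,0,0],0.015],[[0,0.0,0],[0,0,0],0.015]]'
python3 - <<'E'
from h import *
b=np.array([.588,-.0905,.127]); R=Rt(30); a=-R.as_matrix()[:,2]
go(b+a*.209,R); print(bot.get_obs()["q"].round(2))
for n in("wrist","side","top"):
  c=bot.calibration(n);p,d=bot.read_camera(n);cv2.imwrite(f"pics/{n}3.png",p[:,:,::-1]);np.savez(f"pics/{n}3.npz",p=p,d=d,T=c["extrinsics"])
a=cv2.imread("pics/top3.png")[120:240,330:460];s=cv2.imread("pics/side3.png")[150:260,310:440]
cv2.imwrite("pics/c4.png",cv2.convertScaleAbs(np.vstack([cv2.resize(a,None,fx=5,fy=5,interpolation=2)]),alpha=1.5)); cv2.imwrite("pics/c5.png",cv2.convertScaleAbs(cv2.resize(s,None,fx=5,fy=5,interpolation=2),alpha=1.5))
E
```

```text
t: 6.38
eef_pos: [0.4884, -0.0627, 0.3163]
tool_rot: [0.256, 0.119, 0.959, -0.032]
contact_force: [0.8, -0.5, -3.3]
gripper_width: 0.306
shift tool mm [ 5.09 -2.55  6.66] turn deg [-0.   -0.15  0.01]
[-0.3  -0.16  0.17  2.25  0.38  0.6   0.93]
```

View pics/wrist3.png

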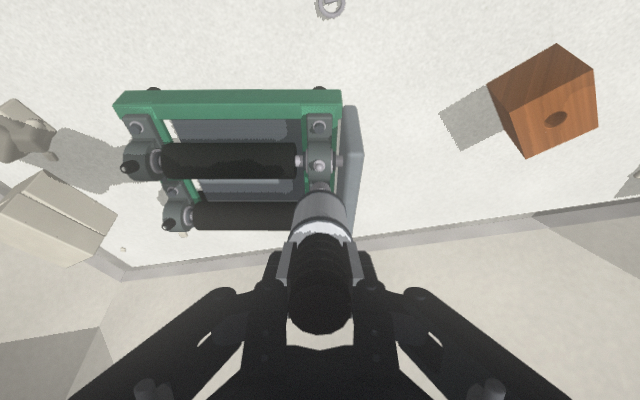

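View pics/c4.png

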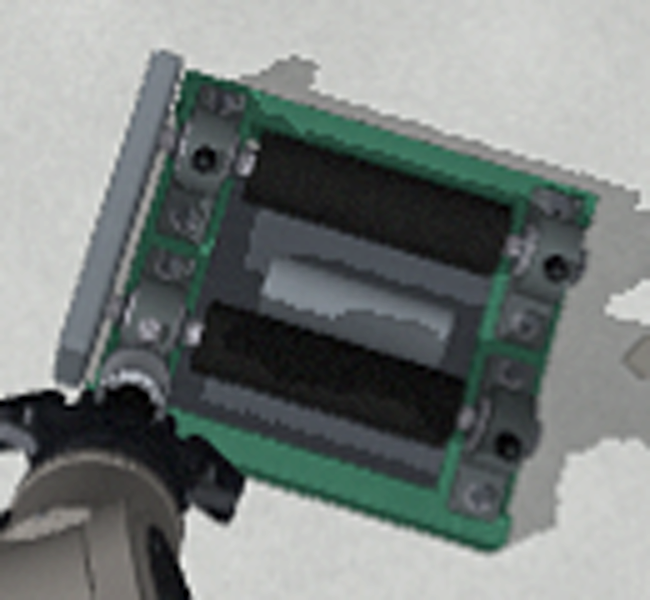

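View pics/c5.png

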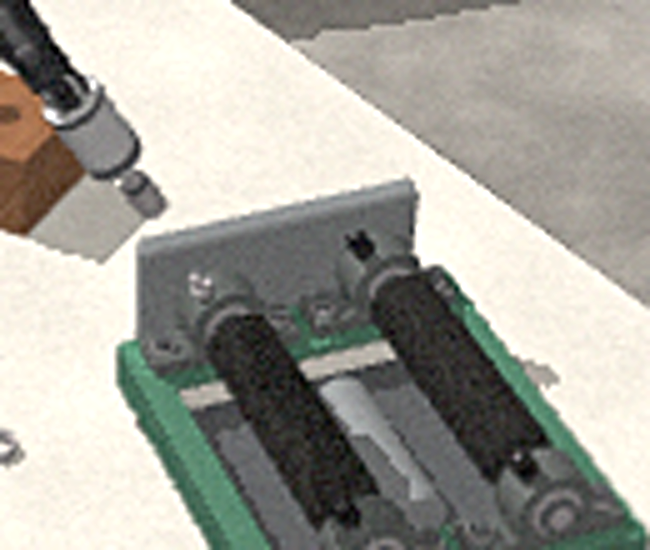

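```bash
python3 - <<'E'
from h import *
p=cv2.imread("pics/wrist3.png")
c=cv2.resize(p[125:245,270:370],None,fx=5,fy=5,interpolation=2);cv2.imwrite("pics/w3n.png",c)
E
```

```text
(no output)
```

View pics/w3n.png

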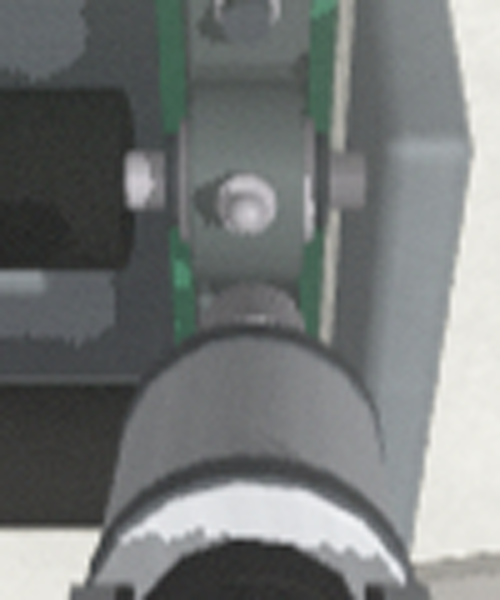

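The ball is at (319.4,166.6) in the wrist view, dead ahead of the coupler, whose rim top is at about (320.4,182). Next I'll compare predicted with observed positions.

```bash
cat >> h.py <<'E'
def proj(n,P,T=None):
    c=bot.calibration(n);K=np.array([[c["fx"],0,c["cx"]],[0,c["fy"],c["cy"]],[0,0,1]])
    Ti=np.linalg.inv(np.array(c["extrinsics"]) if T is None else T)
    r,_=cv2.Rodrigues(Ti[:3,:3]); return cv2.projectPoints(np.array(P,float).reshape(-1,1,3),r,Ti[:3,3],K,np.array(c["D"],float))[0][:,0]
E
python3 - <<'E'
from h import *
o,R,p=cur()
def g(x,y,z): return p+R.apply([x,y,.139-z])
print("rim",proj("wrist",[g(.0105,0,0),g(0,.0105,0),g(0,-.0105,0)]))
print("barrel foot rim",proj("wrist",[g(.02,0,.056),g(0,.02,.1),g(0,-.02,.1)]), "shoulder",proj("wrist",[g(.02,0,.12),g(0,.02,.12),g(0,-.02,.12)]))
print("side mouth",proj("side",[g(0,0,0),g(0,0,.056)]))
Rr=[]
for n,px in(("wrist",(319.4,166.6)),("side",(350,207)),("top",(360,185.4))):
    oo,d=ray(n,[px]);Rr.append((oo,d[0])); print(n,plane(n,[px],.1273)[0])
for s in(Rr[:2],Rr): 
    b,e=tri(*s); print("ball",b,e,"in tool",R.inv().apply(b-p)*1000)
b=plane("wrist",[(319.4,166.6)],.1273)[0]; print("wrist-only in tool",R.inv().apply(b-p)*1000)
E
```

```text
rim [[319.39439002 180.31899336]
 [329.9247859  190.50553266]
 [308.84500782 190.48824544]]
barrel foot rim [[319.41145098 187.66469962]
 [349.60467011 235.99151897]
 [289.18057799 235.94497618]] shoulder [[319.42774427 220.30730199]
 [352.99073983 251.20080858]
 [285.79976453 251.15021293]]
side mouth [[340.66061662 191.79982879]
 [332.97804748 181.806563  ]]
wrist [ 0.58671445 -0.08768399  0.1273    ]
side [ 0.58627283 -0.09566215  0.1273    ]
top [ 0.59105334 -0.0908715   0.1273    ]
ball [ 0.5917625  -0.08910365  0.12087738] [np.float64(0.0005132085305719684), np.float64(0.0005132085305718819)] in tool [ 5.94397592e+00 -1.19210491e-01  2.22624747e+02]
ball [ 0.59193356 -0.08998946  0.12125027] [np.float64(0.0009556819492762475), np.float64(0.0010184244322006758), np.float64(0.0015424788890590244)] in tool [  5.42554421  -0.93583275 222.49312504]
wrist-only in tool [7.27923603e+00 1.65036685e-02 2.14442641e+02]
```

```bash
python3 -m crank '[[[0.004,-0.0005,0.008],[0,0,0],0.015],[[0.004,-0.0005,0.012],[0,0,0],0.015],[[0,0,0.012],[0,0,0],0.015],[[0,0,0.008],[0,0,0],0.015],[[0,0,0.0],[0,0,0],0.015],[[0,0,0.0],[0,0,0],0.015]]'
python3 - <<'E'
from h import *
go([0,0,0],Rt(30)); o,R,p=cur()
def g(x,y,z): return p+R.apply([x,y,.139-z])
for n in("wrist","side","top"):
  c=bot.calibration(n);q,d=bot.read_camera(n);cv2.imwrite(f"pics/{n}4.png",q[:,:,::-1]);np.savez(f"pics/{n}4.npz",p=q,d=d,T=c["extrinsics"])
w=cv2.imread("pics/wrist4.png")[145:245,280:360];s=cv2.imread("pics/side4.png")[180:230,320:380]
cv2.imwrite("pics/c6.png",cv2.resize(w,None,fx=6,fy=6,interpolation=2)); cv2.imwrite("pics/c7.png",cv2.convertScaleAbs(cv2.resize(s,None,fx=10,fy=10,interpolation=2),alpha=1.3))
print("rim",proj("wrist",[g(.0105,0,0),g(0,.0105,0),g(0,-.0105,0)])); print("side mouth",proj("side",[g(0,0,0),g(0,0,.056)]))
E
```

```text
t: 7.28
eef_pos: [0.5007, -0.067, 0.2779]
tool_rot: [0.257, 0.119, 0.959, -0.032]
contact_force: [-0.6, -0.5, -3.2]
gripper_width: 0.302
shift tool mm [573.54 -57.76 -10.36] turn deg [0.01 0.01 0.01]
rim [[319.31455468 180.05642271]
 [329.83961793 190.23639975]
 [308.77360766 190.22227388]]
side mouth [[343.94676736 200.25025606]
 [336.46180265 190.64054619]]
```

View pics/c6.png

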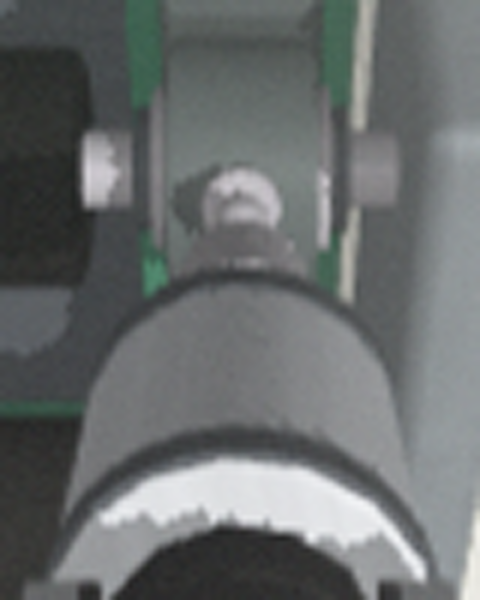

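View pics/c7.png

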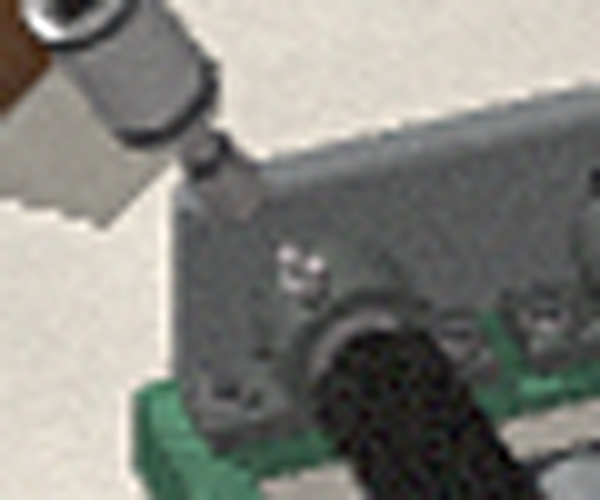

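```bash
python3 - <<'E'
from h import *
o,R,p=cur()
for z in(.1243,.1273):
    b=plane("wrist",[(320.2,180.1)],z)[0]; print("ball in tool",R.inv().apply(b-p)*1000,b)
# coupler apparent: tool-plane depth 139, rim top observed
oo,d=ray("wrist",[(321.1,182.0)]); oo=R.inv().apply(oo-p); d=R.inv().apply(d[0]); print("rim pt at z=139:",(oo+d*(.139-oo[2])/d[2])*1000)
# side view lateral: ball ray closest approach to tool axis shifted
oo,d=ray("side",[(350.2,206.8)]); oo=R.inv().apply(oo-p); d=R.inv().apply(d[0])
for z in(.17,.175,.18): print("side ray at toolz",z,(oo+d*(z-oo[2])/d[2])*1000)
for x in(0,.001,.002): print("side ray at x",x,(oo+d*(x-oo[0])/d[0])*1000)
oo,d=ray("side",[(344,200.5)]); oo=R.inv().apply(oo-p); d=R.inv().apply(d[0]); print("side mouth ray at x=0",(oo+d*(0-oo[0])/d[0])*1000, "dir",d)
E
```

```text
ball in tool [5.93340957e-02 8.89358202e-01 1.77766241e+02] [ 0.58713492 -0.08783482  0.1243    ]
ball in tool [  1.19527049   0.87594981 173.64362107] [ 0.58417687 -0.08710239  0.1273    ]
rim pt at z=139: [  8.80174786   1.65438722 139.        ]
side ray at toolz 0.17 [ -3.6963435  -12.40797851 170.        ]
side ray at toolz 0.175 [ -3.3794094   -7.38546309 175.        ]
side ray at toolz 0.18 [ -3.0624753   -2.36294768 180.        ]
side ray at x 0 [  0.          46.16868511 228.3140705 ]
side ray at x 0.001 [  1.          62.01587672 244.09022079]
side ray at x 0.002 [  2.          77.86306832 259.86637107]
side mouth ray at x=0 [  0.          -9.09923361 131.74189737] dir [0.04768026 0.720834   0.69146579]
```

The wrist and side views disagree by a few mm in tool x. The side-view ball pixel is uncertain because hex and ball merge, so I'll zoom in there.

```bash
python3 - <<'E'
from h import *
s=sum(np.load(f"pics/side{i}.npz")["p"].astype(float) for i in (0,3,4))/3
s=s[195:215,338:362,::-1]
print(s.mean(2).round(0).astype(int)[4:18,4:20])
cv2.imwrite("pics/c8.png",np.clip(cv2.resize(s,None,fx=25,fy=25,interpolation=cv2.INTER_NEAREST)*1.5,0,255).astype(np.uint8))
E
```

```text
[[ 87  85  84  80  76  78  70  68  66  65  67  65  65  67  69  66]
 [ 75  75  74  72  64  62  62  67  65  64  67  66  65  67  65  71]
 [ 67  67  70  66  65  67  66  66  68  67  66  66  67  68  66  64]
 [ 63  67  65  65  64  68  67  65  63  66  65  65  70  67  68  65]
 [ 67  67  67  69  64  68  68  67  68  66  67  70  65  66  66  68]
 [ 66  69  66  67  67  61  92  83  61  73  74  72  67  65  62  61]
 [ 67  67  66  67  65  77 141 117  77  99  81  75  70  67  62  57]
 [ 66  66  66  66  64  68  92  83 103 154  93  72  73  68  66  60]
 [ 68  69  70  66  66  68 107  75  75  83  57  75  72  71  73  66]
 [ 67  65  69  65  71  69 110 127  98  82  60  79  80  73  68  65]
 [ 67  70  68  58  65  72  70  82  72  64  49  81  64  47  45  41]
 [ 66  69  68  66  66  70  74  81  53  46  62  49  44  44  47  51]
 [ 67  68  69  61  66  68  74  81  88  67  50  44  45  66  77  75]
 [ 67  69  67  57  60  66  72  77  60  45  47  67  88  86  73  75]]
```

View pics/c8.png

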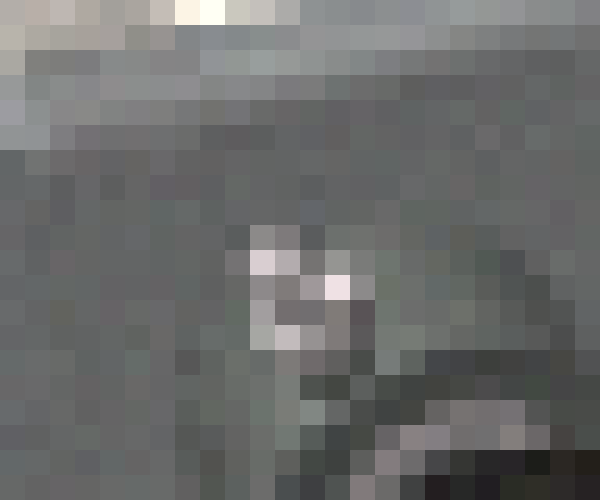

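```bash
python3 - <<'E'
from h import *
o,R,p=cur()
s0=np.load("pics/side0.npz")["p"].astype(int)
pp={3:np.array([.4884,-.0627,.3163]),4:np.array(o["eef_pos"])}
for i in(3,4):
    s=np.load(f"pics/side{i}.npz")["p"].astype(int); m=(abs(s-s0).max(2)>22).astype(np.uint8)
    c=m[175:215,320:360]; cv2.imwrite(f"pics/m{i}.png",cv2.resize(np.hstack([c*255,s[175:215,320:360].mean(2).clip(0,255).astype(np.uint8)]),None,fx=9,fy=9,interpolation=0))
    q=proj("side",[pp[i]+R.apply([0,0,.139-z]) for z in(0,.016,.032,.056,.08,.1,.12)]); print(i,q.round(2).tolist())
E
```

```text
3 [[340.5, 191.88], [338.34, 189.08], [336.15, 186.24], [332.8, 181.91], [329.38, 177.49], [326.48, 173.74], [323.53, 169.92]]
4 [[343.95, 200.15], [341.85, 197.45], [339.72, 194.72], [336.46, 190.55], [333.14, 186.29], [330.32, 182.67], [327.45, 179.0]]
```

View pics/m3.png

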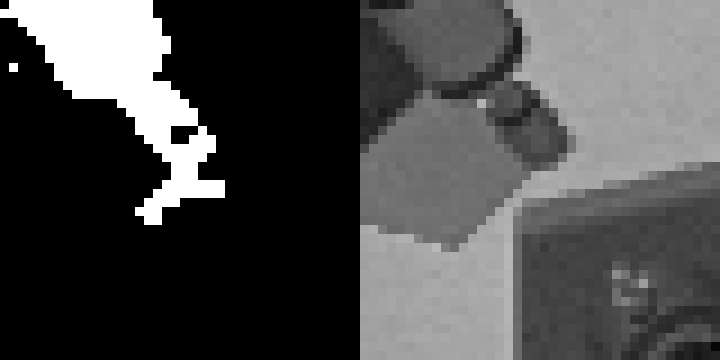

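View pics/m4.png

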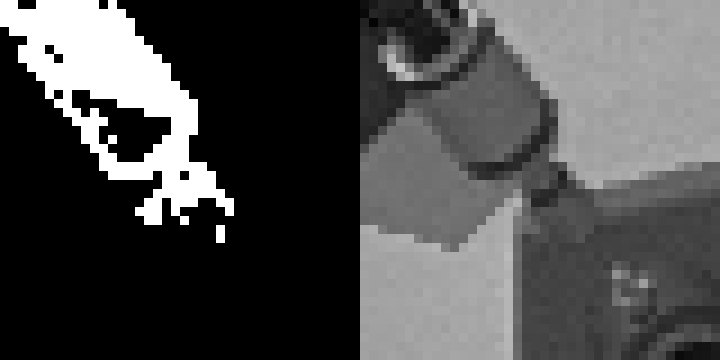

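```bash
python3 -m crank '[[[0,-0.0008,0.008],[0,0,0],0.015],[[0,0,0.009],[0,0,0],0.015],[[0,0,0.006],[0,0,0],0.015],[[0,0,0.0],[0,0,0],0.015],[[0,0,0.0],[0,0,0],0.015]]'
python3 - <<'E'
from h import *
b=np.array([.5862,-.0882,.1273])
go(b,Rt(30)); o,R,p=cur(); print(o["contact_force"])
for n in("wrist","side"):
  c=bot.calibration(n);q,d=bot.read_camera(n);cv2.imwrite(f"pics/{n}5.png",q[:,:,::-1]);np.savez(f"pics/{n}5.npz",p=q,d=d,T=c["extrinsics"])
w=cv2.imread("pics/wrist5.png")[145:205,280:360];s=cv2.imread("pics/side5.png")[180:220,325:375]
cv2.imwrite("pics/c9.png",np.vstack([cv2.resize(w,(600,450),interpolation=2)])); cv2.imwrite("pics/c10.png",cv2.convertScaleAbs(cv2.resize(s,None,fx=14,fy=14,interpolation=0),alpha=1.3))
print("rim",proj("wrist",[p+R.apply([.0105,0,.139])])); print("side mouth",proj("side",[p+R.apply([0,0,z]) for z in(.139,.139-.032,.107-.024)]))
E
```

```text
t: 8.05
eef_pos: [0.5115, -0.0706, 0.2578]
tool_rot: [0.257, 0.119, 0.959, -0.032]
contact_force: [0.7, -0.2, -4.0]
gripper_width: 0.301
shift tool mm [ -1.22   1.27 151.39] turn deg [ 0.   -0.01  0.01]
[ 0.73422415 -0.24571432 -4.01281457]
rim [[319.34660512 180.05341765]]
side mouth [[346.96688321 204.27154405]
 [342.81600955 198.9378846 ]
 [339.62855741 194.84288879]]
```

View pics/c9.png

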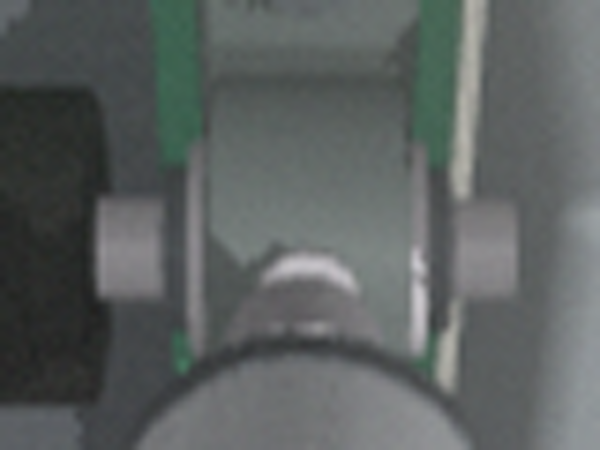

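View pics/c10.png

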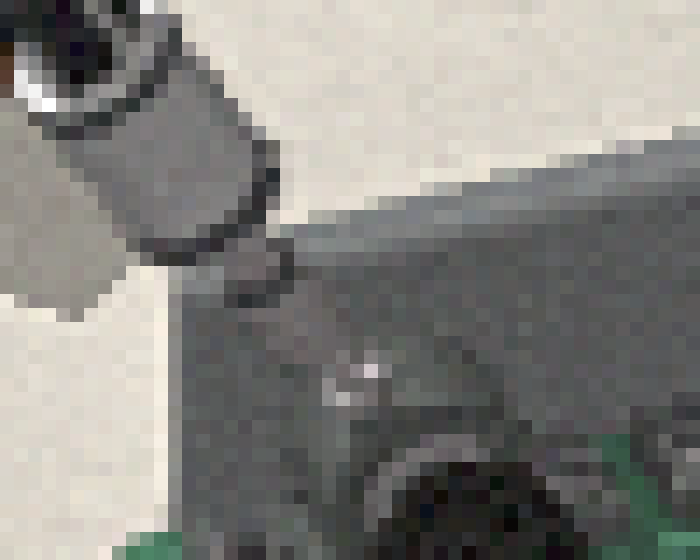

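```bash
python3 - <<'E'
from h import *
o,R,p=cur()
for bz in(.149,.1514,.154):
  oo,d=ray("wrist",[(321.06,178.7)]); oo=R.inv().apply(oo-p); d=R.inv().apply(d[0]); z=bz+.009; print("hex edge",(oo+d*(z-oo[2])/d[2])*1000)
oo,d=ray("wrist",[(320.7,182)]); oo=R.inv().apply(oo-p); d=R.inv().apply(d[0]); z=.139; print("rim",(oo+d*(z-oo[2])/d[2])*1000)
E
```

```text
hex edge [  7.01488448   1.72927168 158.        ]
hex edge [  6.36630349   1.74461714 160.4       ]
hex edge [  5.66367408   1.76124139 163.        ]
rim [  8.78532138   1.26219349 139.        ]
```

```bash
python3 -m crank '[[[0,0.0003,0.004],[0,0,0],0.015],[[0,0,0.004],[0,0,0],0.015],[[0,0,0.002],[0,0,0],0.015],[[0,0,0.0],[0,0,0],0.015]]';python3 -m crank '[[[0,0,0.002],[0,0,0],0.015],[[0,0,0.001],[0,0,0],0.015],[[0,0,0.0],[0,0,0],0.015]]'; cat >> h.py <<'E'
def st():
    o,R,p=cur(); b=np.array([.5862,-.0882,.1273]); Rg=Rt(30)
    f=np.array(o["contact_force"])-[.3,-.2,-3.9]
    print("t",o["t"],"ball in tool",(R.inv().apply(b-p)*1000).round(2),"F tool",R.inv().apply(f).round(2),"M tool",R.inv().apply(o["torque"]).round(3),"rot err",np.degrees((R.inv()*Rg).as_rotvec()).round(2))
E
python3 -c "
from h import *
st()"
```

```text
t: 8.65
eef_pos: [0.5164, -0.0716, 0.249]
tool_rot: [0.257, 0.119, 0.959, -0.032]
contact_force: [-0.3, 0.3, -3.1]
gripper_width: 0.304
t: 9.02
eef_pos: [0.5182, -0.0718, 0.2468]
tool_rot: [0.257, 0.119, 0.958, -0.032]
contact_force: [0.3, 0.6, -3.3]
gripper_width: 0.302
t 9.025 ball in tool [ -0.78   0.76 138.46] F tool [-0.14  0.75 -0.61] M tool [-0.149  0.737 -0.039] rot err [0.03 0.04 0.01]
```

```bash
for i in 1; do python3 -m crank '[[[0,0,0.0015],[0,0,0],0.015],[[0,0,0.0015],[0,0,0],0.015],[[0,0,0.0],[0,0,0],0.015]]'|grep force; python3 -c "
from h import *
st()"; python3 -m crank '[[[0,0,0.001],[0,0,0],0.015],[[0,0,0.001],[0,0,0],0.015],[[0,0,0.0],[0,0,0],0.015]]'|grep force; python3 -c "
from h import *
st()"; done
```

```text
contact_force: [-0.6, 0.7, -0.4]
t 9.4 ball in tool [ -0.89   0.82 135.49] F tool [-0.81  0.64 -3.63] M tool [-0.188  0.687  0.01 ] rot err [0.02 0.03 0.01]
contact_force: [3.1, 0.3, -5.7]
t 9.775 ball in tool [ -1.44   0.98 133.11] F tool [-1.35  1.2   2.83] M tool [-0.334  0.407 -0.028] rot err [ 0.   -0.02  0.02]
```

Force rose to 3.6 N, then flipped to a pull. That is consistent with the jaws snapping over. I'll keep pushing slowly.

```bash
python3 -m crank '[[[0,0,0.001],[0,0,0],0.015],[[0,0,0.001],[0,0,0],0.015],[[0,0,0.0],[0,0,0],0.015]]'|grep force; python3 -c "
from h import *
st()"; python3 -m crank '[[[0,0,0.001],[0,0,0],0.015],[[0,0,0.001],[0,0,0],0.015],[[0,0,0.0],[0,0,0],0.015]]'|grep force; python3 -c "
from h import *
st()"
```

```text
contact_force: [5.6, -0.2, -8.3]
t 10.15 ball in tool [ -1.45   0.95 131.13] F tool [-2.29  1.31  6.36] M tool [-0.41   0.305  0.035] rot err [ 0.01 -0.02  0.02]
contact_force: [-1.3, 1.4, 1.1]
t 10.525 ball in tool [ -0.83   0.8  129.71] F tool [-0.84  1.18 -5.28] M tool [-0.384  0.629  0.057] rot err [0.02 0.03 0.01]
```

The pull went to zero and turned into a push at about 130.7 mm, exactly where 8.3 mm insertion is expected. It has snapped on, so now the pump stroke.

```bash
python3 -m crank '[[[0,0,0.0015],[0,0,0],0.015],[[0,0,0.0015],[0,0,0],0.015],[[0,0,0.0],[0,0,0],0.015]]' 120|grep force; python3 -c "
from h import *
st()"; python3 -m crank '[[[0,0,0.002],[0,0,0],0.015],[[0,0,0.002],[0,0,0],0.015],[[0,0,0.0],[0,0,0],0.015]]'|grep force; python3 -c "
from h import *
st()"
```

```text
contact_force: [-6.5, 2.0, 8.9]
t 10.9 ball in tool [ -0.53   0.8  127.  ] F tool [ -0.25   0.43 -14.62] M tool [-0.247  0.909  0.017] rot err [ 0.03  0.06 -0.01]
contact_force: [-7.2, 3.5, 9.0]
t 11.275 ball in tool [ -0.51   0.76 123.02] F tool [  0.63   1.8  -15.22] M tool [-0.232  0.991 -0.011] rot err [ 0.03  0.06 -0.  ]
```

```bash
python3 -m crank '[[[0,0,0.002],[0,0,0],0.015],[[0,0,0.002],[0,0,0],0.015],[[0,0,0.001],[0,0,0],0.015],[[0,0,0.0],[0,0,0],0.015]]'|grep force; python3 -c "
from h import *
st()"; python3 -m crank '[[[0,0,0.001],[0,0,0],0.015],[[0,0,0.0015],[0,0,0],0.015],[[0,0,0.0],[0,0,0],0.015]]'|grep force; python3 - <<'E'
from h import *
st(); o,R,p=cur()
for n in("wrist","side"):
  q,d=bot.read_camera(n);cv2.imwrite(f"pics/{n}6.png",q[:,:,::-1])
s=cv2.imread("pics/side6.png")[180:220,325:375];w=cv2.imread("pics/wrist6.png")[145:245,280:360]
cv2.imwrite("pics/c11.png",np.hstack([cv2.resize(w,(400,500)),cv2.convertScaleAbs(cv2.resize(s,(400,500),interpolation=0),alpha=1.3)]))
E
```

```text
contact_force: [-8.1, 2.7, 9.5]
t 11.775 ball in tool [ -0.48   0.74 118.13] F tool [  0.94   0.72 -15.99] M tool [-0.217  1.031 -0.002] rot err [ 0.04  0.07 -0.  ]
contact_force: [-7.5, 3.6, 10.4]
t 12.15 ball in tool [ -0.45   0.72 115.65] F tool [  0.25   1.78 -16.62] M tool [-0.243  0.989  0.033] rot err [ 0.04  0.07 -0.  ]
```

View pics/c11.png

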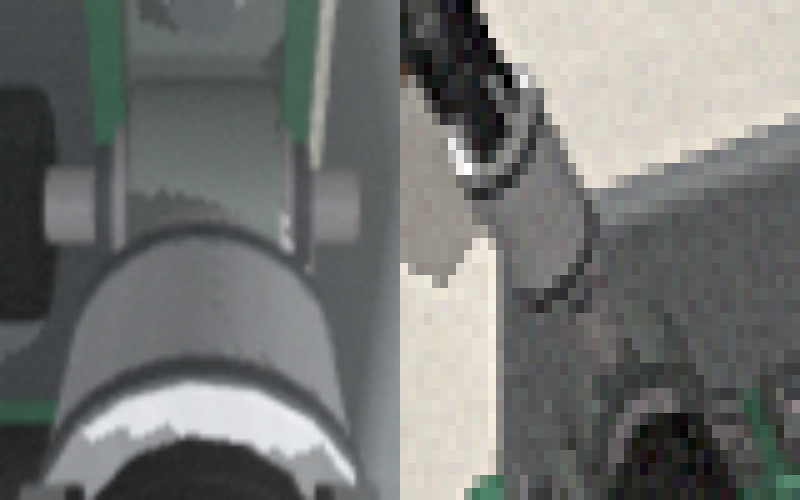

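View pics/wrist6.png

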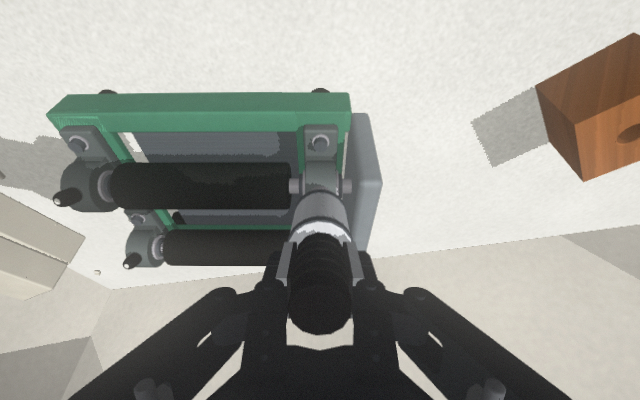

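In the side view the coupler covers the nipple and the barrel has come down close behind it. The wrist view shows the gun still straight in the grip with no slip (rim rows unchanged). Stroke is about 15 mm at about 16.6 N. I'll push slightly more and let it settle.

```bash
python3 -m crank '[[[0,0,0.0007],[0,0,0],0.015],[[0,0,0],[0,0,0],0.015],[[0,0,0.0],[0,0,0],0.015],[[0,0,0],[0,0,0],0.015]]'|grep force; python3 -c "
from h import *
st()"; python3 -m crank '[[[0,0,0],[0,0,0],0.015],[[0,0,0],[0,0,0],0.015],[[0,0,0],[0,0,0],0.015],[[0,0,0.0],[0,0,0],0.015],[[0,0,0],[0,0,0],0.015],[[0,0,0],[0,0,0],0.015],[[0,0,0],[0,0,0],0.015]]'; python3 - <<'E'
from h import *
st()
q,d=bot.read_camera("top");cv2.imwrite("pics/top7.png",q[:,:,::-1])
a=np.load("pics/top0.npz")["p"].astype(int)
for nm,(x0,y0,x1,y1) in dict(jar=(138,205,175,245),lump=(475,212,515,246),spanner=(328,226,350,275)).items(): print(nm,abs(q[y0:y1,x0:x1].astype(int)-a[y0:y1,x0:x1]).max(2).mean())
E
```

```text
contact_force: [-8.4, 3.6, 11.5]
t 12.75 ball in tool [ -0.41   0.74 115.05] F tool [  0.37   1.51 -18.07] M tool [-0.205  1.074  0.004] rot err [ 0.04  0.08 -0.01]
t: 13.62
eef_pos: [0.5298, -0.0748, 0.2266]
tool_rot: [0.258, 0.119, 0.958, -0.032]
contact_force: [-8.1, 1.9, 11.5]
gripper_width: 0.303
t 13.625 ball in tool [ -0.42   0.74 115.03] F tool [ -0.23  -0.04 -17.62] M tool [-0.238  1.027  0.007] rot err [ 0.04  0.07 -0.01]
jar 2.6587837837837838
lump 26.608823529411765
spanner 48.550092764378476
```

View pics/top7.png

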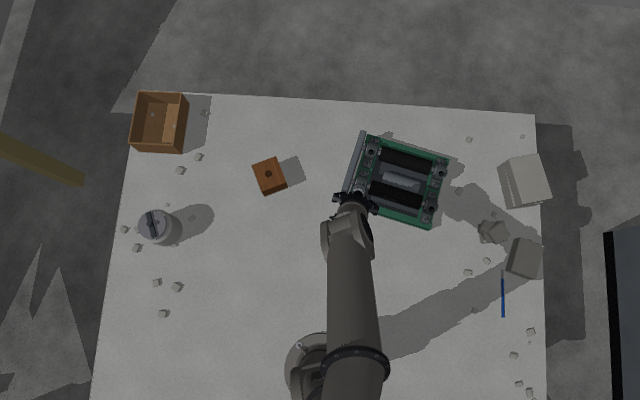

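The jar at (155,226) and the lump at (493,232) haven't moved; the lump's difference is just the arm's shadow. The spanner is hidden under the raised arm.

```bash
python3 -c "
from h import *
print(bot.hand_in())"
```

```text
the job is handed in; nothing more can be done
None
```

I lifted the grease gun out of the stand and snapped its coupler onto the bare nipple of the front-left bearing. I then pushed it about 15.7 mm of its 18 mm stroke and handed in at about 13.7 s, still holding it pushed in at 120 N grip.

**Last checks**
- **Seating:** the axial force rose to 3.6 N, turned to a pull, then back to a push about 8.3 mm in, as a snap-on should.
- **Push:** the axial force held steady over the last second at about 17.6 N. My estimate for that depth is 16.7 N.
- **Alignment:** the tool was within 0.1° of my estimate of the nipple axis. That estimate comes from the mill's measured yaw and the given 30° lean. The last wrist picture, taken about 0.7 mm before the end of the push, showed the gun straight in the grip with no slip.
- **Other things:** the jar and the lump had not moved, and I never went near the capped bearing.

**Not settled**
- **Ball position:** before contact, the side and wrist cameras disagreed by about 2 to 3 mm on where the ball sat sideways. I split the difference, and the flared mouth took it up with at most about 2.6 N sideways.
- **Spanner:** the raised arm hid it in the last picture, so I could not check it. Nothing was moved near it.

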